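# Mount the red setting block in the spring bayonet holder

## Task

Swing the holder's red-knobbed gate lever round into its red-marked notch so that the socket is uncovered; then take the setting block with the red wax from the rack, push its foot down into the socket against the spring until the collar is flush with the rim, and twist it clockwise (seen from above) nearly a quarter turn to the stop. Finish while still gripping it, holding it pressed flush and turned against the spring, so that a colleague can put in the locking pin. Leave the green block in the rack and the other things on the bench where they are.

Things in the scene. Friction and masses are not known exactly. Their poses are not given: they have to be found in the camera images.
- red_block: Setting block to mount: dark wooden block, 30 x 30 mm in plan, dark red wax dome and brass setting on top, on a steel collar (44 mm diameter, 5 mm thick). Origin at the centre of the collar's UNDERSIDE, z up; wood from z = 5 to 53 mm, wax top 66 mm. Flat sides face local x and y. About 0.2 kg. Starts in one of the rack's pockets, collar on the rack's top, lugs within 30 degrees of the rack's x axis.
- red_grip (a point): Good place to grip the red block: on its axis, 34 mm above its origin, across either pair of flat sides (30 mm).
- red_lugs (a point): On the red block's axis, 14 mm below its origin, at mid-height of its two bayonet lugs: on the block's +x and -x sides (yellow marks on the collar), reaching 17 mm from the axis, 7 mm wide, 6 mm tall. They stand on a steel spigot, 22 mm diameter, 22 mm long below the collar, end bevelled. The block fits the socket equally after a half turn.
- green_block: The other setting block, same shape and sizes but with green wax and a small grey setting; to be left in its pocket of the rack.
- rack: Fixed wooden rack 170 x 70 x 40 mm (local x, y, z), origin at the centre of its underside, with two square pockets 37 mm wide at local x = -50 and +50 mm.
- holder: Fixed ball-shaped steel block holder on a black rubber ring (140 mm diameter), with a round aluminium socket housing (60 mm diameter) on top. Origin on the table below the socket's axis; the rim is 90 mm up. The gate lever's side is local +y.
- socket_rim (a point): Centre of the socket's mouth, on the rim's top face; axes as the holder's. Bore for the spigot 24 mm; two slots 11 mm wide for the lugs along local +x and -x (yellow marks on the housing), reaching 20 mm from the axis. The dark lip is 6 mm thick: the lugs are below it when the collar is under 5 mm above the rim; only then can the block turn, and clockwise only.
- socket_spring (a point): On the socket's axis, 12 mm below the rim: top of the spring plunger at rest. The spigot's end meets it when the collar is 10 mm above the rim; it pushes up with about 4 N there and 10 N with the collar flush (0 mm). If the push is relaxed after turning, the block rises until its lugs meet the lip, collar 5 mm above the rim.
- socket_turn (a joint): Turn (rad) of the sprung rotor in the socket: 0 at rest, 1.2 at the stop, growing as the block is turned clockwise seen from above (negative about z). The lugs meet it after about 0.15 rad, so the block itself turns about 1.35 to 1.4 rad (80 degrees) from slots to stop. Its spring turns back with 0.04 N m at first, 0.10 N m at the stop.
- gate_lever (a joint): Angle (rad) of the gate lever about its vertical pivot: about 0 with the steel shutter covering the socket's mouth (start, grey-marked notch), 1.2 in the red-marked notch with the socket clear; grows anticlockwise seen from above. The red notch lies between two sprung teeth (a third tooth guards the start): the lever must be pushed over a tooth with about 1 to 2 N at the knob, drops in at about 1.12 to 1.28 and stays there when let go. Range -0.08 to 1.38.
- gate_knob (a point): Top centre of the gate lever's upright red knob (cylinder 16 mm diameter, 36 mm tall, 134 mm above the table at the top), 48 mm from the pivot. Its foot stands on a flat steel arm whose top is 98 mm above the table.
- gate_pivot (a point): The gate lever's pivot axis, 46 mm from the socket's axis towards the holder's local +y, 92 mm above the table. At lever angle 0 the arm to the knob points along the holder's local +y; at 1.2 it has swung towards local -x. The shutter, at most 6 mm above the rim, swings the opposite way.
- bur_tin: Bystander: round dark tin of burs, 74 mm diameter, 22 mm tall, on a wooden plinth 30 mm tall.
- chasing_hammer: Bystander: hammer lying on the bench, 200 mm long.
- bench_brush: Bystander: brush lying on the bench, 180 mm long.
- enamel_dish: Bystander: white dish, 100 mm diameter, 30 mm tall.
- bound_slabs: Bystander: two dark wooden slabs bound with an orange band, 130 x 70 x 33 mm.
- oil_jar: Bystander: amber jar, 54 mm diameter, 75 mm tall.
Not all that is in view belongs to the job. What is shaped like the green_block but blue is not meant.

How it is judged (in metres and radians):
On the way, in this order (a step that is already met when the one before it is completed fails the run):
1. the gate lever is in its red-marked notch (value of joint gate_lever between 1.06 and 1.34 rad), for 0.3 s.
2. the red block is pushed into the socket until its lugs are below the lip, gate still open (all of step 1 and horizontal distance between red_block and socket_rim below 0.004 m and angle between red_block's own z axis and vertical below 0.08 rad and z of red_block in the frame of socket_rim between -0.004 and 0.005 m), for 0.05 s.
3. it is pressed flush, turned to the stop and held there by the gripper (all of step 1 and horizontal distance between red_block and socket_rim below 0.004 m and angle between red_block's own z axis and vertical below 0.08 rad and z of red_block in the frame of socket_rim between -0.004 and 0.0025 m and value of joint socket_turn above 1 rad and contact force between the fingers and red_block above 3 N), for 0.4 s.
At the end, for the whole second after the job is handed in: Red block upright (0.08 rad) within 4 mm of the socket's axis, collar under 2.5 mm above the rim, rotor turned over 1.0 rad of 1.2, still gripped (over 3 N), gate lever 1.06 to 1.34 rad, green block down in the rack; other things not moved (15 mm green block, 30 mm the rest) (all of step 3 and z of green_block in the frame of rack below 0.048 m); the arm keeps its last pose, push and grip.
It fails at once if the green block is moved more than 15 mm (distance of green_block from where it was at the start of the episode above 0.015 m).
It fails at once if the tin, hammer, brush, dish, slabs or jar is moved more than 30 mm (distance of any of bur_tin, chasing_hammer, bench_brush, enamel_dish, bound_slabs, oil_jar from where it was at the start of the episode above 0.03 m).
It also fails if it takes over 67 s, if anything falls off the work surface, if the arm or the gripper's body presses on something with over 40 N, if the wrist force passes 120 N, or if a joint passes its speed limit or range.

## Robot

A 6-joint arm with a two-finger parallel gripper is mounted at the origin on the work surface. World frame = base frame: x ahead of the robot, y to its left, z up, the work surface at z = 0. Lengths are in mm, angles in rad, forces in N, time in s.
With the tool pointing down it reaches from about 325 to 875 mm from the base axis. Payload 4.4 kg.
Tool frame: the origin (TCP) lies midway between the tips of the shut fingers; the grasp point (between the pads) lies 19 mm behind it; z points along the fingers, y is the line along which they close (so a half turn about z gives the same grasp; the last joint's range is limited). The gripper opens to 85 mm and grips with 20 to 120 N. Pads are 22 mm wide; open, the fingers measure 114 mm over their backs; the gripper's body (76 mm by 85 mm) begins 54 mm behind the grasp point. The pads swing forward as they close: fully open they stand 13 mm farther back than shut.
Start: joints at [1.04, 0.207, 1.542, -0, 1.393, -0.15], TCP at [213.182, 534.023, 231.282] pointing down, gripper open.
Joint ranges: [-2.73, 2.73], [-0.86, 2.22], [0.23, 2.46], [-1.11, 4.25], [0.08, 2.63], [-2.82, 2.82]. Speed limits (rad/s): [2.79, 2.79, 3.14, 3.14, 3.14, 3.14].

## Interface

Orientations are given as a unit quaternion [x, y, z, w].
In Python, from workcell import state, read_camera, camera_info, close_job, boxes_of, tip_of gives the robot as it stands.
- The arm moves only by the tool servo_tool, never from a script. Its argument "plan" is a list of rows, each a list of 7 numbers: the turn, a rotation vector about the tool's x, y, z in rad, then the shift along the tool's x, y, z in units of 25 mm (1.0 is 25 mm), then the opening, from -1 (shut) to 1 (fully open). In form: [[wx, wy, wz, tx, ty, tz, jaw], ...]. A call has 1 to 8 rows; each row shifts and turns the commanded pose from where the row before left it, along the tool's axes as they then stand; what a row does not reach is not made up. A row lasts 1/12 s, in which the tool goes at most 41.7 mm and 7.16 degrees, less where a joint would pass 70% of its speed; a pose out of reach is approached as far as the arm can. A call is refused whole if a number of a shift passes 1 or a number of a turn 0.125, either way. A call with a gripper value outside its range is refused whole. The fingers move at their own pace and stop on an object; the grip force is fixed at half the most. Time passes only in rows, so rows that do not move let the fingers close. It gives the time, the measured TCP pose, the force, the opening and the grip force at its end, in the units of the state.
- state(): the state, without advancing time (a new reading comes with each control period).
- read_camera(name): name is "scene" or "side" or "wrist"; returns the picture (480x640x3 uint8, red, green, blue); there is no depth.
- camera_info(name): a dict with "K" (3x3 intrinsics, pixels), "R" (3x3) and "t" (3): a world point X has camera coordinates R X + t. Camera axes: x right, y down, z forward; pixel columns grow to the right and rows downward; lengths in mm; the calibration is good to about 2 mm. A picture is of the moment at which its call begins: read the wrist's pose just before it. camera_info takes no time and is no camera call; for the wrist camera it gives the pose at the moment of the call.
- close_job(): hands the job in; it is judged then, once.
Trained networks look in the newest picture that a camera, given by its name, has taken for a name from the list of things; names that differ only in an ending like _2 or _b are one class to them, and where a whole thing is asked for, a point or a joint stands for the part that bears it (a point fixed in the world has none). Each returns a list of dicts, best first, with "score" (0 to 1); they miss things now and then, are a little off and sometimes report something else, mostly with a low value. They report only what shows in the picture. A call takes as long as a camera call. They do not tell look-alikes from the thing itself.
- boxes_of(target, camera): "point" ([column, row] in pixels, amid what is visible of it).
- tip_of(target, camera): "point" ([column, row] in pixels: a listed point, or the origin of a listed thing).
The state is a dict: "time": time; "joint_positions": joint angles; "qd": joint speeds; "tau": joint torques, N m; "eef_pos": TCP position; "tcp_rot": TCP orientation; "ft_force": force on the tool from outside, world axes, zero at the start; "ft_torque": the same for the moment, N m; "opening": finger opening in mm; "grip_force": force on a finger pad.
Only numpy, scipy, OpenCV 4.12 (cv2) and the standard library are available. Lean on these libraries where they do the work, as an engineer would, in place of code of your own. Each camera call takes 0.05 s, during which the arm holds its last target. There are 200 camera calls.

## Working session

There is one attempt and no reset: what is moved stays moved. The work goes in short steps, Python scripts to look and compute and a tool call to move; the robot and the scene stay as the last step left them, time stands still between calls to the robot, and variables do not carry over. Pictures are saved under pics/ and viewed, at most 10 in all, crops included, and the job is handed in when it is done.

Besides the shell and the picture viewer there is one more tool, called after "Call:" by a JSON object that holds its "method" and its "body". servo_tool: Moves the arm, as the interface text tells. Its arguments: {"type":"object","properties":{"plan":{"type":"array"}},"required":["plan"]}

```bash
mkdir -p pics; cat > h.py <<'E'
import numpy as np, cv2
from workcell import *
from scipy.spatial.transform import Rotation as Rn
def snap(c,f): 
    cv2.imwrite('pics/'+f, read_camera(c)[:,:,::-1])
def ray(c,p):
    i=camera_info(c);K,R,t=map(np.array,(i['K'],i['R'],i['t']))
    return -R.T@t, R.T@np.linalg.inv(K)@np.array([p[0],p[1],1.])
def at(c,p,z):
    o,d=ray(c,p); return o+d*(z-o[2])/d[2]
def tri(a,pa,b,pb):
    A=np.zeros((3,3));v=np.zeros(3)
    for c,p in((a,pa),(b,pb)):
        o,d=ray(c,p);d/=np.linalg.norm(d);M=np.eye(3)-np.outer(d,d);A+=M;v+=M@o
    X=np.linalg.solve(A,v); return X
E
python3 - <<'E'
from h import *
s=state();print(s['time'],s['tcp_rot'])
for c in('scene','side','wrist'):snap(c,c+'0.png')
H={'red_block':40,'red_grip':74,'red_lugs':26,'green_block':40,'holder':0,'socket_rim':90,'gate_knob':134,'gate_pivot':92,'rack':0}
for n,z in H.items():
  for c in('scene','side'):
    for r in tip_of(n,c)[:2]: print(n,c,np.round(r['point']),round(r['score'],2),np.round(at(c,r['point'],z)))
E
```

```text
0.0 [ 1.88759961e-01  9.82022574e-01 -1.08491349e-03 -4.05055586e-04]
red_block scene [385. 278.] 0.87 [510. 182.  40.]
red_block scene [332. 162.] 0.5 [ 444. -217.   40.]
red_block side [340. 326.] 0.61 [507. 181.  40.]
red_block side [325. 447.] 0.28 [476. 466.  40.]
red_grip scene [387. 268.] 0.85 [504. 172.  74.]
red_grip side [342. 314.] 0.94 [504. 177.  74.]
red_grip side [363. 202.] 0.5 [ 531. -273.   74.]
red_lugs scene [368. 292.] 0.69 [566. 191.  26.]
red_lugs scene [387. 278.] 0.59 [502. 181.  26.]
red_lugs side [340. 330.] 0.61 [506. 182.  26.]
green_block scene [350. 292.] 0.72 [609. 173.  40.]
green_block scene [369. 323.] 0.59 [610. 265.  40.]
green_block side [289. 351.] 0.89 [596. 275.  40.]
green_block side [297. 318.] 0.8 [604. 182.  40.]
holder scene [306. 183.] 0.89 [ 539. -210.    0.]
holder scene [350. 292.] 0.68 [599. 159.   0.]
socket_rim scene [306. 156.] 0.87 [ 523. -237.   90.]
socket_rim side [364. 205.] 0.86 [ 524. -237.   90.]
gate_knob scene [330. 164.] 0.58 [ 494. -147.  134.]
gate_knob side [368. 211.] 0.54 [ 500. -143.  134.]
gate_knob side [322. 446.] 0.25 [470. 518. 134.]
gate_pivot scene [320. 168.] 0.78 [ 510. -178.   92.]
gate_pivot scene [275. 131.] 0.61 [ 562. -365.   92.]
gate_pivot side [368. 215.] 0.94 [ 504. -185.   92.]
rack scene [366. 291.] 0.84 [560. 178.   0.]
rack scene [322. 166.] 0.66 [ 463. -246.    0.]
rack side [321. 336.] 0.82 [548. 186.   0.]
```

View pics/scene0.png

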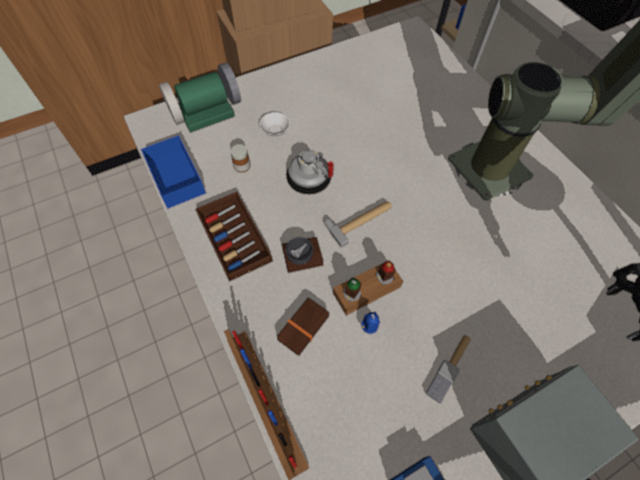

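View pics/side0.png

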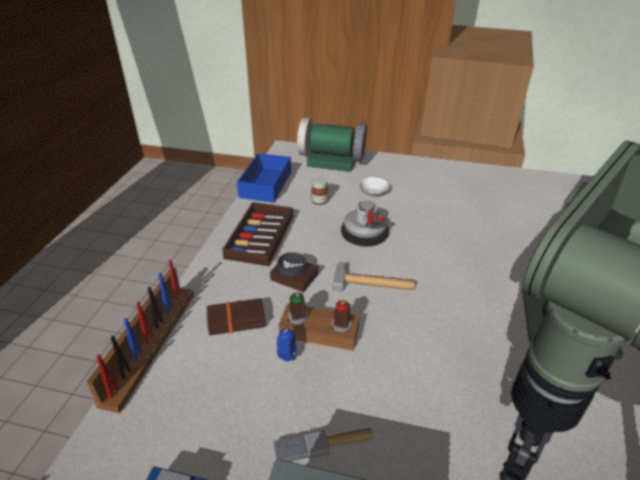

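The scene picture shows the holder at (308,175) with the red knob on its right side at (330,168). The rack is at (368,288), with the red block at (387,270) and the green at (353,288). The blue look-alike is off at (371,322). Both cameras agree on the positions, so I'll go and look closer.

Call:
{"method": "servo_tool", "body": {"plan": [[0,0,0,-0.98,-0.98,-0.2,-0.43],[0,0,0,-0.98,-0.98,-0.2,-0.43],[0,0,0,-0.98,-0.98,-0.2,-0.43],[0,0,0,-0.98,-0.98,-0.2,-0.43],[0,0,0,-0.98,-0.98,-0.2,-0.43],[0,0,0,-0.98,-0.98,-0.2,-0.43],[0,0,0,-0.98,-0.98,-0.2,-0.43],[0,0,0,-0.98,-0.98,-0.2,-0.43]]}}

```text
time: 1.72
eef_pos: [322.8, 277.8, 271.7]
tcp_rot: [0.188, 0.982, 0.0, 0.0]
ft_force: [1.6, 0.4, -0.6]
opening: 24.3
grip_force: 0.0
```

Call:
{"method": "servo_tool", "body": {"plan": [[0,0,0,-0.98,-0.98,-0.2,-0.43],[0,0,0,-0.98,-0.98,-0.2,-0.43],[0,0,0,-0.98,-0.98,-0.2,-0.43],[0,0,0,-0.98,-0.98,-0.2,-0.43],[0,0,0,-0.98,-0.98,-0.2,-0.43],[0,0,0,-0.98,-0.98,-0.2,-0.43],[0,0,0,-0.98,-0.98,-0.2,-0.43],[0,0,0,-0.98,-0.98,-0.2,-0.43]]}}

```text
time: 2.38
eef_pos: [432.3, 22.9, 311.9]
tcp_rot: [0.189, 0.982, 0.0, 0.0]
ft_force: [0.1, 0.9, -0.0]
opening: 24.5
grip_force: 0.0
```

Call:
{"method": "servo_tool", "body": {"plan": [[0,0,0.11,0,0,0,-0.43],[0,0,0.11,0,0,0,-0.43],[0,0,0.11,0,0,0,-0.43],[0,0,0.11,0,0,0,-0.43],[0,0,0.11,0,0,0,-0.43],[0,0,0.11,0,0,0,-0.43],[0,0,0.11,0,0,0,-0.43],[0,0,0.11,0,0,0,-0.43]]}}

```text
time: 3.05
eef_pos: [431.9, 24.6, 311.4]
tcp_rot: [0.591, 0.806, 0.0, 0.0]
ft_force: [-0.2, -1.0, 1.0]
opening: 24.2
grip_force: 0.0
```

```bash
python3 - <<'E'
from h import *
s=state();print(s['time'],s['eef_pos'],s['tcp_rot'],s['joint_positions'],s['opening'])
i=camera_info('wrist');o=-np.array(i['R']).T@np.array(i['t']);print('cam',o,np.array(i['R']).round(2))
K=np.array(i['K'])
for p in([510,-237,90],[497,-145,134],[507,181,75]):
  c=np.array(i['R'])@p+np.array(i['t']);print((K@c/c[2])[:2])
E
```

```text
3.05 [431.88234839  24.61936359 311.37012297] [5.91282142e-01 8.06464764e-01 5.43817821e-05 9.90343215e-05] [-1.43669828e-01 -1.62763203e-01  1.75404942e+00  2.98101147e-06
  1.55008049e+00 -4.49170716e-01] 24.170669379966178
cam [410.28468127  93.28930232 454.89902274] [[ 0.95  0.3   0.  ]
 [ 0.29 -0.91  0.28]
 [ 0.09 -0.27 -0.96]]
[314.16076964 426.65007876]
[328.93140996 385.58527603]
[448.16196183  57.20638686]
```

Call:
{"method": "servo_tool", "body": {"plan": [[0,0,0,-1,0.1,0,-0.43],[0,0,0,-1,0.1,0,-0.43],[0,0,0,-1,0.1,0.5,-0.43],[0,0,0,-1,0.1,0.5,-0.43],[0,0,0,-1,0.1,0.5,-0.43],[0,0,0,0,0,0,-0.43]]}}

```text
time: 3.55
eef_pos: [481.8, -93.6, 270.9]
tcp_rot: [0.591, 0.807, -0.001, -0.001]
ft_force: [0.0, 0.1, -0.1]
opening: 24.6
grip_force: 0.0
```

```bash
python3 - <<'E'
from h import *
s=state();print(s['time'],s['eef_pos'],s['tcp_rot'])
snap('wrist','w1.png')
for n,z in {'socket_rim':90,'gate_knob':134,'gate_pivot':92,'holder':0}.items():
    for r in tip_of(n,'wrist')[:2]: print(n,np.round(r['point']),round(r['score'],2),np.round(at('wrist',r['point'],z)))
E
```

```text
3.55 [481.83520789 -93.64488533 270.93480948] [ 0.59057028  0.80698383 -0.00131054 -0.00146075]
socket_rim [312. 352.] 0.8 [ 520. -232.   90.]
gate_knob [316. 282.] 0.7 [ 497. -141.  134.]
gate_pivot [313. 312.] 0.97 [ 509. -189.   92.]
holder [312. 309.] 0.94 [ 521. -233.    0.]
```

View pics/w1.png

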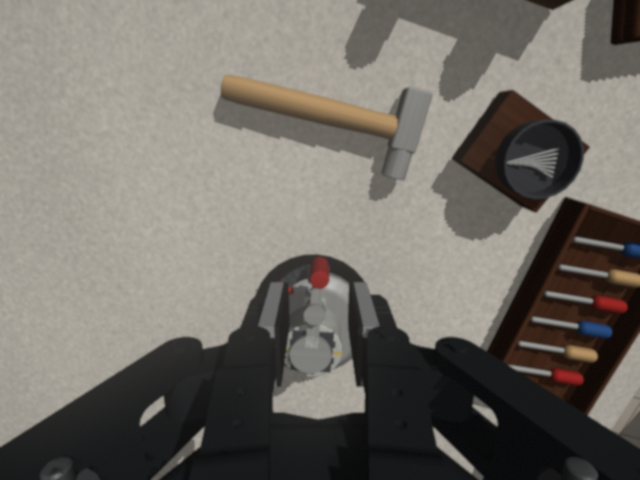

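The knob is at (320,281), the red notch mark at (290,291) and the yellow slot marks at (287,352) and (338,353). The geometry fits: rim to pivot measures 46 mm and pivot to knob 49 mm. I'll lower the gripper over the knob.

Call:
{"method": "servo_tool", "body": {"plan": [[0,0,0,-0.5,0,1,-0.2],[0,0,0,-0.5,0,1,-0.2],[0,0,0,-0.5,0,1,-0.2],[0,0,0,-0.5,0,1,-0.2],[0,0,0,0,0,0.6,-0.2],[0,0,0,0,0,0,-0.2],[0,0,0,0,0,0,-0.2]]}}

```text
time: 4.38
eef_pos: [497.1, -137.2, 158.8]
tcp_rot: [0.589, 0.808, 0.0, -0.001]
ft_force: [1.1, 0.4, 0.1]
opening: 34.0
grip_force: 0.0
```

```bash
python3 - <<'E'
from h import *
s=state();print(s['time'],s['eef_pos'],s['tcp_rot'])
snap('wrist','w2.png')
for n,z in {'socket_rim':90,'gate_knob':134,'gate_pivot':92}.items():
    for r in tip_of(n,'wrist')[:1]: print(n,np.round(r['point']),round(r['score'],2),np.round(at('wrist',r['point'],z)))
E
```

```text
4.3833 [ 497.0675173  -137.19576293  158.83310645] [ 5.88638099e-01  8.08396479e-01  5.90204547e-06 -5.67336906e-04]
socket_rim [304. 390.] 0.65 [ 521. -237.   90.]
gate_knob [315. 287.] 0.89 [ 500. -144.  134.]
gate_pivot [308. 329.] 0.82 [ 510. -191.   92.]
```

View pics/w2.png

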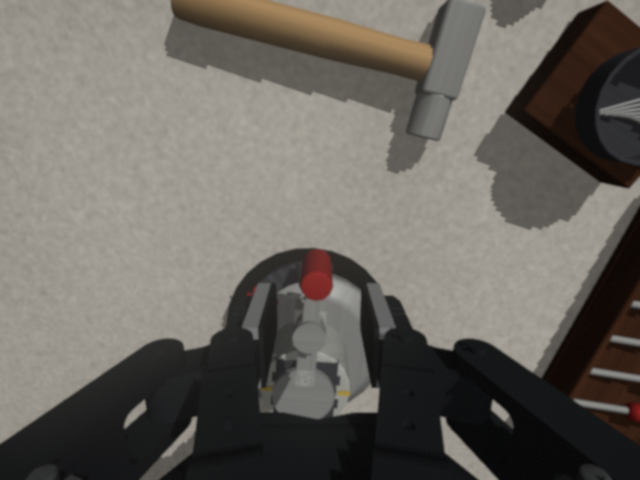

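Call:
{"method": "servo_tool", "body": {"plan": [[0,0,0,-0.25,0,0.7,-0.2],[0,0,0,0,0,0.7,-0.2],[0,0,0,0,0,0.7,-0.2],[0,0,0,0,0,0,-0.43],[0,0,0,0,0,0,-0.43],[0,0,0,0,0,0,-0.43]]}}

```text
time: 5.08
eef_pos: [500.4, -144.4, 107.9]
tcp_rot: [0.589, 0.808, 0.0, 0.001]
ft_force: [-0.7, 0.7, -0.3]
opening: 24.4
grip_force: 0.0
```

Call:
{"method": "servo_tool", "body": {"plan": [[0,0,-0.1,0,-0.19,0,-0.43],[0,0,-0.1,0,-0.19,0,-0.43],[0,0,-0.1,0,-0.19,0,-0.43],[0,0,-0.1,0,-0.19,0,-0.43],[0,0,-0.1,0,-0.19,0,-0.43],[0,0,-0.1,0,-0.19,0,-0.43],[0,0,-0.1,0,-0.19,0,-0.43]]}}

```text
time: 5.67
eef_pos: [473.6, -162.7, 108.2]
tcp_rot: [0.274, 0.962, 0.0, 0.001]
ft_force: [0.1, 2.1, 0.6]
opening: 24.4
grip_force: 0.8
```

```bash
python3 - <<'E'
from h import *
s=state();print(s['time'],s['eef_pos'],s['tcp_rot'],s['ft_force'])
for r in tip_of('gate_knob','wrist')[:2]: print(r) 
read_camera('wrist')
for n,z in {'gate_knob':134,'gate_pivot':92}.items():
    for r in tip_of(n,'wrist')[:1]: print(n,np.round(r['point']),round(r['score'],2),np.round(at('wrist',r['point'],z)))
E
```

```text
5.6667 [ 473.55468873 -162.66963963  108.21521889] [2.73719468e-01 9.61808567e-01 2.66630006e-04 1.36500989e-03] [0.14790139 2.12146293 0.59090503]
{'point': [315.4, 287.0], 'score': 0.89}
gate_knob [329. 328.] 0.96 [ 473. -159.  134.]
gate_pivot [313. 370.] 0.56 [ 510. -189.   92.]
```

Call:
{"method": "servo_tool", "body": {"plan": [[0,0,-0.09,0.03,-0.18,0,-0.43],[0,0,-0.09,0.03,-0.18,0,-0.43],[0,0,-0.09,0.03,-0.18,0,-0.43],[0,0,-0.09,0.03,-0.18,0,-0.43],[0,0,-0.09,0.03,-0.18,0,-0.43],[0,0,-0.09,0.03,-0.18,0,-0.43],[0,0,0,0,0,0,-0.43],[0,0,0,0,0,0,-0.43]]}}

```text
time: 6.53
eef_pos: [460.1, -186.8, 106.8]
tcp_rot: [0.012, 1.0, -0.0, 0.0]
ft_force: [0.1, 0.4, -0.5]
opening: 24.6
grip_force: 0.0
```

```bash
python3 - <<'E'
from h import *
s=state();print(s['time'],s['eef_pos'],s['tcp_rot'],s['ft_force'])
read_camera('wrist')
for n,z in {'gate_knob':134,'gate_pivot':92}.items():
    for r in tip_of(n,'wrist')[:1]: print(n,np.round(r['point']),round(r['score'],2),np.round(at('wrist',r['point'],z)))
E
```

```text
6.5333 [ 460.1319479  -186.80173295  106.83529962] [ 1.17452966e-02  9.99930849e-01 -3.35567717e-04  4.81470161e-04] [ 0.10635084  0.44244895 -0.45355485]
gate_knob [326. 341.] 0.63 [ 461. -184.  134.]
gate_pivot [317. 380.] 0.77 [ 509. -188.   92.]
```

Call:
{"method": "servo_tool", "body": {"plan": [[0,0,0,0,0,-0.5,-0.2],[0,0,0,0,0,-1,-0.2],[0,0,0,0,0,-1,0],[0,0,0,0.5,0,-1,0.5],[0,0,0,0.5,0,-1,1],[0,0,0,0.5,0,-1,1],[0,0,0,0,0,0,1],[0,0,0,0,0,0,1]]}}

```text
time: 7.35
eef_pos: [422.9, -186.3, 245.7]
tcp_rot: [0.011, 1.0, -0.001, 0.002]
ft_force: [0.3, -1.0, 0.6]
opening: 85.5
grip_force: 0.0
```

```bash
python3 - <<'E'
from h import *
s=state();print(s['time'],s['eef_pos'],s['tcp_rot'])
im=read_camera('wrist')
pr={}
for n,z in {'gate_knob':134,'gate_pivot':92,'socket_rim':90}.items():
    for r in tip_of(n,'wrist')[:1]: print(n,np.round(r['point']),round(r['score'],2),np.round(at('wrist',r['point'],z),1));pr[n]=r['point']
x,y=map(int,pr['socket_rim']);print('crop',x-80,y-60)
x0,y0=max(0,x-80),max(0,min(360,y-60))
cv2.imwrite('pics/w3.png',cv2.resize(im[y0:y0+120,x0:x0+160,::-1],None,fx=5,fy=5));print(x0,y0)
E
```

```text
7.35 [ 422.93920419 -186.31458038  245.65384744] [ 0.01056823  0.99994142 -0.00127945  0.00195986]
gate_knob [323. 280.] 0.71 [ 459.6 -182.4  134. ]
gate_pivot [320. 310.] 0.75 [ 505.3 -185.5   92. ]
socket_rim [ 79. 288.] 0.62 [ 481.  -387.1   90. ]
crop -1 227
0 227
```

View pics/w3.png

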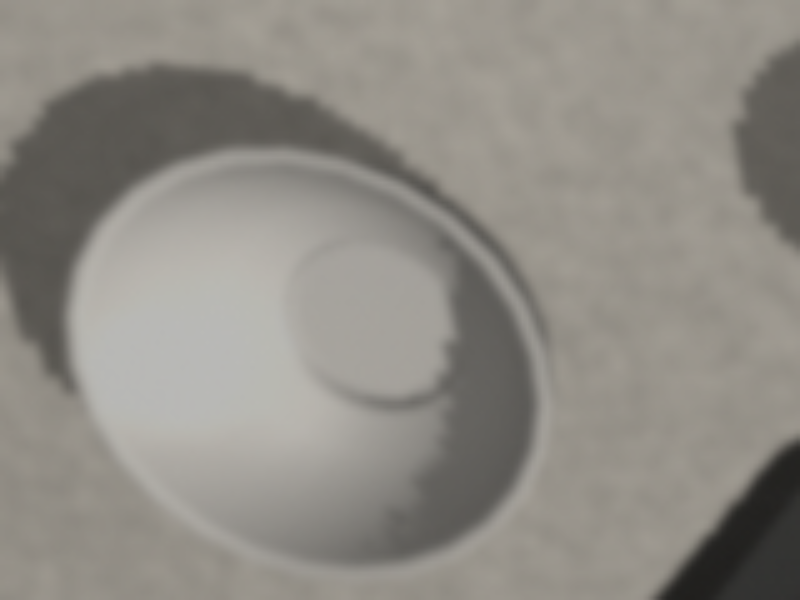

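That crop is the dish: the network was wrong and a finger hides the socket. I'll shift sideways and look again.

Call:
{"method": "servo_tool", "body": {"plan": [[0,0,0,0.5,-1,-0.3,1],[0,0,0,0.5,-1,-0.3,1],[0,0,0,0,0,0,1],[0,0,0,0,0,0,1]]}}

```text
time: 7.88
eef_pos: [395.8, -235.9, 257.8]
tcp_rot: [0.011, 1.0, 0.001, -0.001]
ft_force: [0.2, 0.5, 0.4]
opening: 85.3
grip_force: 0.0
```

```bash
python3 - <<'E'
from h import *
s=state();print(s['time'],s['eef_pos'],s['tcp_rot'])
im=read_camera('wrist')
for n,z in {'gate_knob':134,'gate_pivot':92,'socket_rim':90}.items():
    for r in tip_of(n,'wrist')[:2]: print(n,np.round(r['point']),round(r['score'],2),np.round(at('wrist',r['point'],z),1))
i=camera_info('wrist');c=np.array(i['R'])@[521,-235,90]+np.array(i['t']);u=np.array(i['K'])@c/c[2];print(u)
x0,y0=int(u[0])-80,int(min(360,u[1]-60));print(x0,y0)
cv2.imwrite('pics/w4.png',cv2.resize(im[y0:y0+120,x0:x0+160,::-1],None,fx=5,fy=5,interpolation=cv2.INTER_CUBIC))
h=cv2.cvtColor(im,cv2.COLOR_RGB2HSV);m=cv2.inRange(h,(18,110,110),(34,255,255))
n,_,st,ce=cv2.connectedComponentsWithStats(m)
for k in range(1,n):
  if st[k,4]>2 and abs(ce[k]-u[:2]).max()<90: print('yel',st[k,4],ce[k].round(1),at('wrist',ce[k],90).round(1))
E
```

```text
7.8833 [ 395.79067278 -235.85900065  257.82921836] [ 1.11760742e-02  9.99937134e-01  7.07953887e-04 -5.67493629e-04]
gate_knob [388. 305.] 0.61 [ 461.9 -182.2  134. ]
gate_pivot [324. 298.] 0.64 [ 476.1 -230.2   92. ]
gate_pivot [372. 332.] 0.56 [ 511.  -186.7   92. ]
socket_rim [325. 338.] 0.88 [ 517.9 -230.4   90. ]
[319.72110251 341.49376051   1.        ]
239 281
yel 18 [317.5 316.5] [ 495.2 -236.6   90. ]
yel 12 [331.2 363.2] [ 544.5 -224.5   90. ]
```

View pics/w4.png

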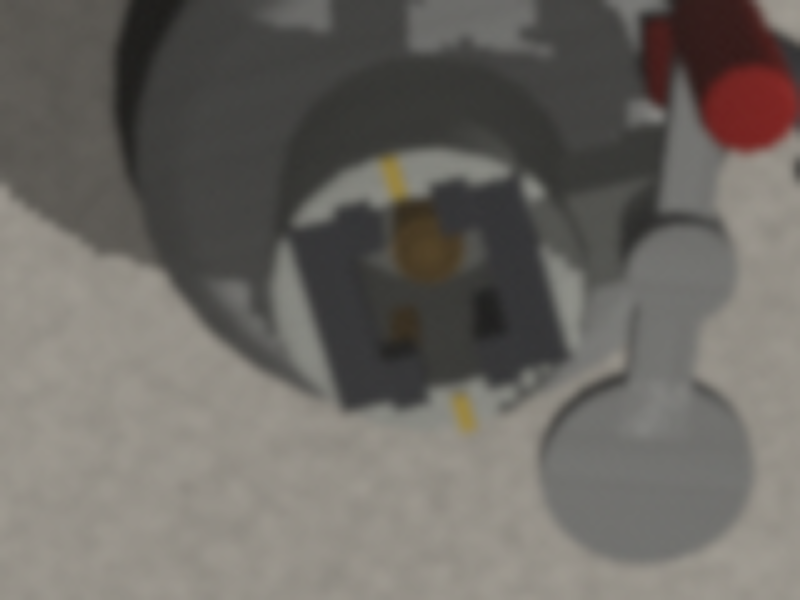

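The socket is uncovered, with slot marks at crop (395,178) and (463,410), and the knob stands by its red mark. The rim is at about (520,-231) and the slots point at 0.24 rad. Next is the red block.

Call:
{"method": "servo_tool", "body": {"plan": [[0,0,0,-0.06,0.98,0,1],[0,0,0,-0.06,0.98,0,1],[0,0,0,-0.06,0.98,0,1],[0,0,0,-0.06,0.98,0,1],[0,0,0,-0.06,0.98,0,1],[0,0,0,-0.06,0.98,0,1],[0,0,0,-0.06,0.98,0,1],[0,0,0,-0.06,0.98,0,1]]}}

```text
time: 8.75
eef_pos: [411.7, -37.5, 258.4]
tcp_rot: [0.009, 1.0, 0.0, -0.0]
ft_force: [0.2, 0.2, -0.5]
opening: 85.3
grip_force: 0.0
```

Call:
{"method": "servo_tool", "body": {"plan": [[0,0,0,-0.06,0.98,0,1],[0,0,0,-0.06,0.98,0,1],[0,0,0,-0.06,0.98,0,1],[0,0,0,-0.06,0.98,0,1],[0,0,0,-0.06,0.98,0,1],[0,0,0,-0.06,0.98,0,1],[0,0,0,-0.06,0.98,0,1],[0,0,0,-0.06,0.98,0,1]]}}

```text
time: 9.42
eef_pos: [427.2, 158.3, 258.3]
tcp_rot: [0.009, 1.0, 0.0, -0.0]
ft_force: [1.1, 0.6, -0.6]
opening: 85.3
grip_force: 0.0
```

Call:
{"method": "servo_tool", "body": {"plan": [[0,0,0,0,0.9,0,1],[0,0,0,0,0,0,1],[0,0,0,0,0,0,1]]}}

```text
time: 9.67
eef_pos: [427.6, 180.0, 258.2]
tcp_rot: [0.008, 1.0, -0.0, -0.001]
ft_force: [0.3, -0.5, 0.2]
opening: 85.4
grip_force: 0.0
```

```bash
cat > red.py <<'E'
from h import *
import sys
s=state();print(s['time'],s['eef_pos'],s['tcp_rot'])
im=read_camera('wrist')
for n,z in {'red_block':40,'red_grip':74,'green_block':40,'rack':0}.items():
    for r in tip_of(n,'wrist')[:2]: print(n,np.round(r['point']),round(r['score'],2),np.round(at('wrist',r['point'],z),1))
i=camera_info('wrist');c=np.array(i['R'])@[507,181,60]+np.array(i['t']);u=np.array(i['K'])@c/c[2];print(u)
x0,y0=int(u[0])-80,int(max(0,min(360,u[1]-60)));print(x0,y0)
cv2.imwrite('pics/'+sys.argv[1],cv2.resize(im[y0:y0+120,x0:x0+160,::-1],None,fx=5,fy=5,interpolation=cv2.INTER_CUBIC))
h=cv2.cvtColor(im,cv2.COLOR_RGB2HSV);m=cv2.inRange(h,(20,110,90),(34,255,255))
n,_,st,ce=cv2.connectedComponentsWithStats(m)
for k in range(1,n):
  if st[k,4]>2 and abs(ce[k]-u[:2]).max()<90: print('yel',st[k,4],ce[k].round(1),at('wrist',ce[k],45).round(1))
E
python3 red.py w5.png
```

```text
9.6667 [427.61092984 179.95513172 258.24610945] [ 8.00990799e-03  9.99967714e-01 -2.96498224e-04 -5.69316646e-04]
red_block [314. 278.] 0.64 [510.4 171.9  40. ]
red_grip [316. 289.] 0.92 [507.4 174.3  74. ]
green_block [317. 361.] 0.98 [610.3 172.9  40. ]
green_block [392. 350.] 0.97 [597.4 254.4  40. ]
rack [314. 299.] 0.92 [555.1 170.8   0. ]
[323.27452767 281.59008757   1.        ]
243 221
yel 10 [313.5 261. ] [491.2 171.7  45. ]
yel 6 [399.5 338.5] [580.5 260.8  45. ]
```

View pics/w5.png

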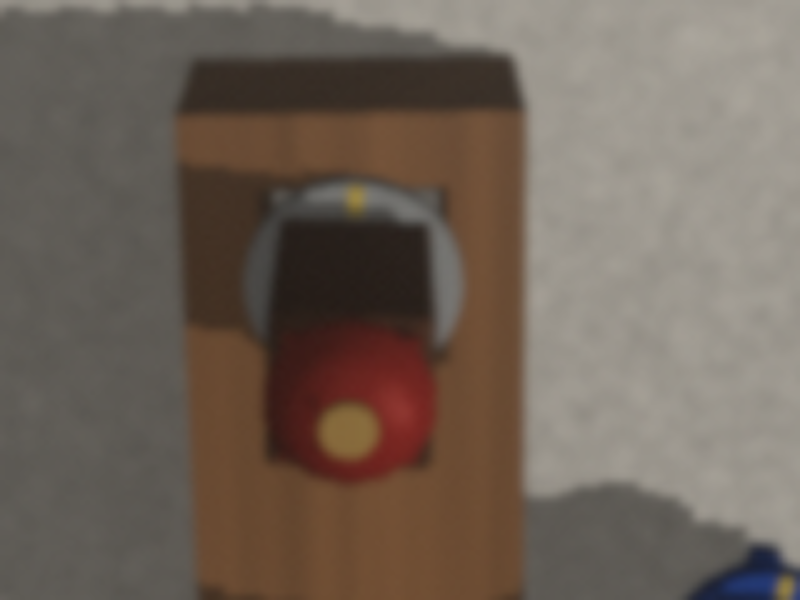

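The red block stands at about (509,172), with its yellow mark at crop (355,200). Its sides line up with the tool's axes within about a degree, so I'll go down and grip it.

Call:
{"method": "servo_tool", "body": {"plan": [[0,0,0,-0.82,-0.08,0.7,1],[0,0,0,-0.82,-0.08,0.7,1],[0,0,0,-0.82,-0.08,0.7,1],[0,0,0,-0.8,-0.08,0.7,1],[0,0,0,0,0,0.9,1],[0,0,0,0,0,0.9,1],[0,0,0,0,0,0.9,1],[0,0,0,0,0,0,1]]}}

```text
time: 10.58
eef_pos: [505.8, 167.3, 116.3]
tcp_rot: [0.011, 1.0, -0.001, -0.005]
ft_force: [-1.8, 0.2, -0.1]
opening: 85.6
grip_force: 0.0
```

```bash
python3 - <<'E'
from h import *
s=state();print(s['time'],s['eef_pos'],s['tcp_rot'],s['ft_force'])
read_camera('wrist')
for n,z in {'red_block':40,'red_grip':74}.items():
    for r in tip_of(n,'wrist')[:2]: print(n,np.round(r['point']),round(r['score'],2),np.round(at('wrist',r['point'],z),1))
E
```

```text
10.5833 [505.78355892 167.29894116 116.26818145] [ 1.07890712e-02  9.99928042e-01 -9.54371345e-04 -5.15707071e-03] [-1.78231441  0.22542015 -0.11632202]
red_block [329. 250.] 0.69 [514.4 174.9  40. ]
red_grip [330. 269.] 0.64 [515.7 174.9  74. ]
```

Call:
{"method": "servo_tool", "body": {"plan": [[0,0,0,-0.15,0.2,0.8,1],[0,0,0,0,0,0.9,1],[0,0,0,0,0,0.6,1],[0,0,0,0,0,0.3,1],[0,0,0,0,0,0,1],[0,0,0,0,0,0,1]]}}

```text
time: 11.23
eef_pos: [514.7, 174.1, 57.7]
tcp_rot: [0.01, 1.0, 0.0, 0.001]
ft_force: [-0.8, 0.3, -0.2]
opening: 85.5
grip_force: 0.0
```

Call:
{"method": "servo_tool", "body": {"plan": [[0,0,0,0,0,0,0.3],[0,0,0,0,0,0,-0.1],[0,0,0,0,0,0,-0.4],[0,0,0,0,0,0,-1],[0,0,0,0,0,0,-1],[0,0,0,0,0,0,-1],[0,0,0,0,0,0,-1],[0,0,0,0,0,0,-1]]}}

```text
time: 11.9
eef_pos: [514.2, 174.1, 57.1]
tcp_rot: [0.01, 1.0, 0.0, 0.001]
ft_force: [0.2, 0.2, 5.6]
opening: 29.0
grip_force: 59.6
```

```bash
python3 - <<'E'
from h import *
s=state();print(s['time'],s['eef_pos'],s['tcp_rot'],s['ft_force'],s['ft_torque'],s['grip_force'])
read_camera('wrist')
for n,z in {'red_block':40,'red_grip':74}.items():
    for r in tip_of(n,'wrist')[:2]: print(n,np.round(r['point']),round(r['score'],2),np.round(at('wrist',r['point'],z),1))
E
```

```text
11.9 [514.20979934 174.09472026  57.05615874] [9.89736687e-03 9.99950770e-01 1.34734488e-04 6.94422539e-04] [0.23756433 0.21449341 5.5759727 ] [-0.01024665  0.10094012  0.06141509] 59.577287435531616
red_block [319. 273.] 0.91 [509.  174.4  40. ]
red_grip [319. 310.] 0.84 [509.3 174.6  74. ]
```

Call:
{"method": "servo_tool", "body": {"plan": [[0,0,0,0,0,-0.5,-1],[0,0,0,0,0,-0.9,-1],[0,0,0,0,0,-0.9,-1],[0,0,0,0,0,-1,-1],[0,0,0,0,0,-1,-1],[0,0,0,0,0,-1,-1],[0,0,0,0,0,-1,-1],[0,0,0,0,0,-0.5,-1]]}}

```text
time: 12.72
eef_pos: [514.4, 174.2, 229.9]
tcp_rot: [0.01, 1.0, 0.0, 0.002]
ft_force: [1.4, 0.8, -1.0]
opening: 29.3
grip_force: 60.2
```

Call:
{"method": "servo_tool", "body": {"plan": [[0,0,0,0,-1,0,-1],[0,0,0,0,-1,0,-1],[0,0,0,0,-1,0,-1],[0,0,0,0,-1,0,-1],[0,0,0,0,-1,0,-1],[0,0,0,0,-1,0,-1],[0,0,0,0,-1,0,-1],[0,0,0,0,-1,0,-1]]}}

```text
time: 13.38
eef_pos: [508.5, -26.9, 226.0]
tcp_rot: [0.01, 1.0, 0.0, -0.001]
ft_force: [-0.5, -1.0, -0.8]
opening: 29.4
grip_force: 60.2
```

Call:
{"method": "servo_tool", "body": {"plan": [[0,0,0,0,-1,0,-1],[0,0,0,0,-1,0,-1],[0,0,0,0,-1,0,-1],[0,0,0,0,-1,0,-1],[0,0,0,0,-0.5,0,-1],[0,0,0,0,0,0,-1],[0,0,0,0,0,0,-1],[0,0,0,0,0,0,-1]]}}

```text
time: 14.05
eef_pos: [507.0, -137.3, 226.0]
tcp_rot: [0.01, 1.0, 0.001, -0.0]
ft_force: [-0.3, 0.8, -1.2]
opening: 29.2
grip_force: 60.2
```

```bash
cat > hand.py <<'E'
from h import *
import sys
s=state();T=np.array(s['eef_pos']);R=Rn.from_quat(s['tcp_rot']);print(s['time'],T.round(1),np.array(s['tcp_rot']).round(4),np.array(s['ft_force']).round(1),s['opening'],s['grip_force'],np.round(s['joint_positions'],2))
im=read_camera('wrist')
for n,dz in {'red_block':-17,'red_grip':17}.items():
    for r in tip_of(n,'wrist')[:1]: p=at('wrist',r['point'],T[2]+dz);print(n,np.round(r['point']),round(r['score'],2),'tool frame',R.inv().apply(p-T).round(1))
i=camera_info('wrist');c=np.array(i['R'])@(T-[5,0,0])+np.array(i['t']);u=np.array(i['K'])@c/c[2];print(u)
if len(sys.argv)>1:
  x0,y0=int(u[0])-100,int(max(0,min(330,u[1]-75)));print(x0,y0)
  cv2.imwrite('pics/'+sys.argv[1],cv2.resize(im[y0:y0+150,x0:x0+200,::-1],None,fx=4,fy=4,interpolation=cv2.INTER_CUBIC))
h=cv2.cvtColor(im,cv2.COLOR_RGB2HSV);m=cv2.inRange(h,(20,110,90),(34,255,255))
n,_,st,ce=cv2.connectedComponentsWithStats(m)
for k in range(1,n):
  if st[k,4]>2 and abs(ce[k]-u[:2]).max()<90: print('yel',st[k,4],ce[k].round(1),R.inv().apply(at('wrist',ce[k],T[2]-12)-T).round(1))
E
python3 hand.py w6.png
```

```text
14.05 [ 507.  -137.3  226. ] [ 9.6e-03  1.0e+00  7.0e-04 -5.0e-04] [-0.3  0.8 -1.2] 29.199766372347852 60.2012836933136 [-0.43  0.11  1.67  0.    1.37 -1.98]
red_block [316. 273.] 0.78 tool frame [ 5.  -0.8 17. ]
red_grip [318. 306.] 0.56 tool frame [  6.3   0.1 -17. ]
[317.70280497 289.12191794   1.        ]
217 214
yel 76 [318.6 236. ] [24.1  0.2 12. ]
```

View pics/w6.png

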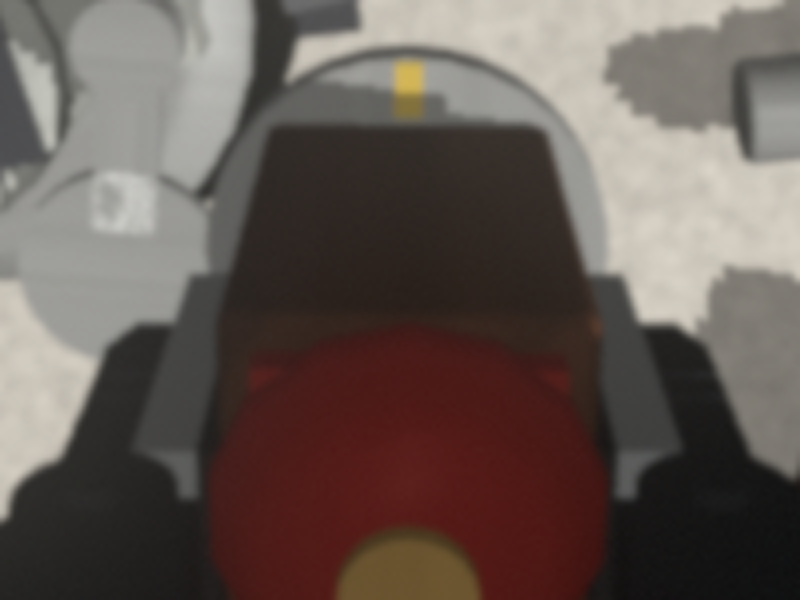

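The block sits square in the gripper, with its yellow mark at crop (408,88), on the tool's +x side. Its axis is about 5 mm along tool +x from the TCP. I'll turn to the slot angle, hover over the socket and check.

Call:
{"method": "servo_tool", "body": {"plan": [[0,0,-0.09,0,0,0,-1],[0,0,-0.09,0,0,0,-1],[0,0,-0.08,0,0,0,-1],[0,0,0,0.05,-0.95,0.3,-1],[0,0,0,0.05,-0.95,0.3,-1],[0,0,0,0.05,-0.95,0.4,-1],[0,0,0,0.05,-0.95,0.5,-1],[0,0,0,0,0,0.7,-1]]}}

```text
time: 14.87
eef_pos: [527.2, -236.0, 172.7]
tcp_rot: [-0.119, 0.993, -0.003, 0.002]
ft_force: [0.5, 0.6, -0.4]
opening: 29.2
grip_force: 60.2
```

Call:
{"method": "servo_tool", "body": {"plan": [[0,0,0,0,0,0.6,-1],[0,0,0,0,0,0,-1],[0,0,0,0,0,0,-1],[0,0,0,0,0,0,-1]]}}

```text
time: 15.2
eef_pos: [525.7, -231.5, 157.2]
tcp_rot: [-0.12, 0.993, -0.0, 0.0]
ft_force: [0.2, 0.0, -1.0]
opening: 29.3
grip_force: 60.2
```

```bash
python3 hand.py w7.png
```

```text
15.2 [ 525.7 -231.5  157.2] [-1.204e-01  9.927e-01 -4.000e-04  5.000e-04] [ 0.2  0.  -1. ] 29.332723945748292 60.2023708820343 [-0.57  0.27  1.62  0.    1.25 -2.38]
red_block [318. 276.] 0.92 tool frame [ 3.5 -0.5 17. ]
red_grip [321. 306.] 0.63 tool frame [  6.    0.3 -17. ]
[322.61770699 289.18329592   1.        ]
222 214
yel 77 [318.5 236.1] [24.  -0.5 12. ]
```

View pics/w7.png

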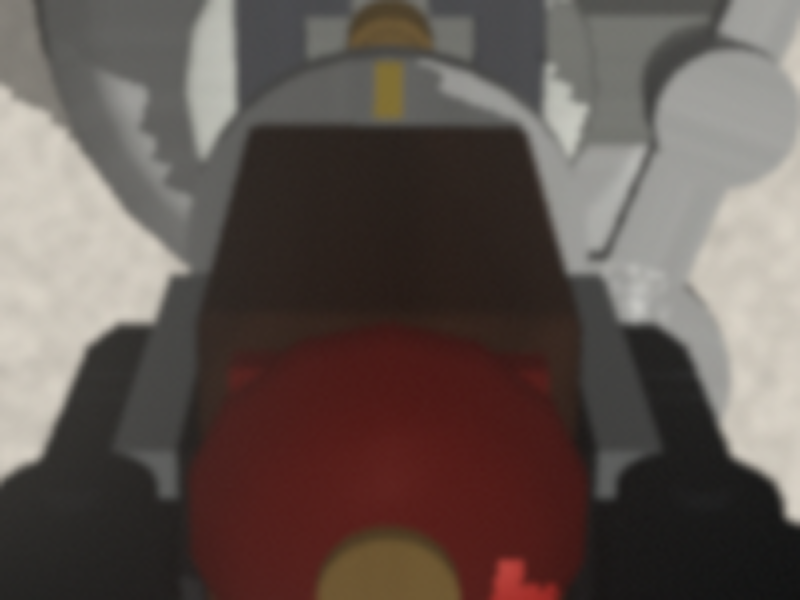

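The slot's edges, at crop columns 305 and 472, are centred on the collar mark at 389, so the sideways fit and the angle are good. The fore-aft fit is still to check, using the housing's yellow mark.

```bash
python3 - <<'E'
from h import *
s=state();T=np.array(s['eef_pos']);R=Rn.from_quat(s['tcp_rot'])
im=read_camera('wrist');h=cv2.cvtColor(im,cv2.COLOR_RGB2HSV);m=cv2.inRange(h,(16,80,60),(38,255,255))
n,_,st,ce=cv2.connectedComponentsWithStats(m)
for k in range(1,n):
  if st[k,4]>4 and abs(ce[k][0]-319)<40 and 100<ce[k][1]<300: 
    x,y,w,hh=st[k,:4];print(st[k],ce[k].round(1),[(R.inv().apply(at('wrist',(ce[k][0],q),90)-T)).round(1)[:2] for q in(y,ce[k][1],y+hh)])
E
```

```text
[318 185   6  15  80] [320.2 191.8] [array([37.3,  1. ]), array([33.5,  1. ]), array([28.8,  1. ])]
[310 214  21  12 189] [320.2 220.1] [array([20.7,  1. ]), array([17.2,  1.1]), array([13.7,  1.1])]
[315 229   8  15  99] [318.8 236.3] [array([11.9,  0.2]), array([7.5, 0.2]), array([2.8, 0.3])]
```

Call:
{"method": "servo_tool", "body": {"plan": [[0,0,0,0.08,0.02,0.3,-1],[0,0,0,0,0,0.3,-1],[0,0,0,0,0,0.3,-1],[0,0,0,0,0,0,-1],[0,0,0,0,0,0,-1],[0,0,0,0,0,0,-1]]}}

```text
time: 15.9
eef_pos: [522.9, -231.9, 133.4]
tcp_rot: [-0.12, 0.993, 0.0, -0.0]
ft_force: [-0.4, -0.3, -1.0]
opening: 29.6
grip_force: 60.2
```

```bash
cat > m.py <<'E'
from h import *
s=state();T=np.array(s['eef_pos']);R=Rn.from_quat(s['tcp_rot']);print(s['time'],T.round(1),np.array(s['tcp_rot']).round(4),np.array(s['ft_force']).round(1))
im=read_camera('wrist');h=cv2.cvtColor(im,cv2.COLOR_RGB2HSV);m=cv2.inRange(h,(16,80,60),(38,255,255))
cv2.imwrite('pics/last.png',im[:,:,::-1])
n,_,st,ce=cv2.connectedComponentsWithStats(m)
for k in range(1,n):
  if st[k,4]>4 and abs(ce[k][0]-319)<40 and 100<ce[k][1]<300: 
    x,y,w,hh=st[k,:4];print(st[k],ce[k].round(1),[[(R.inv().apply(at('wrist',(ce[k][0],q),z)-T)).round(1)[:2] for q in(y-.5,ce[k][1],y+hh-.5)] for z in (90,T[2]-12)])
E
python3 m.py
```

```text
15.9 [ 522.9 -231.9  133.4] [-1.198e-01  9.928e-01  2.000e-04 -2.000e-04] [-0.4 -0.3 -1. ]
[316 199   6  17  98] [318.5 207. ] [[array([34.1, -0.3]), array([29.8, -0.3]), array([25.4, -0.2])], [array([40.4, -0.2]), array([36.8, -0.2]), array([33.2, -0.2])]]
[316 229   7  15 101] [319. 236.] [[array([18.6,  0. ]), array([14.6,  0. ]), array([10.5,  0. ])], [array([27.5, -0. ]), array([24.2, -0. ]), array([20.8,  0. ])]]
```

Call:
{"method": "servo_tool", "body": {"plan": [[0,0,0,-0.02,0,0.12,-1],[0,0,0,0,0,0.12,-1],[0,0,0,0,0,0.12,-1],[0,0,0,0,0,0.12,-1],[0,0,0,0,0,0,-1],[0,0,0,0,0,0,-1]]}}

```text
time: 16.45
eef_pos: [523.2, -231.6, 121.3]
tcp_rot: [-0.12, 0.993, 0.0, -0.0]
ft_force: [0.2, -0.3, -0.5]
opening: 29.7
grip_force: 60.2
```

It is sliding in freely, so I'll press on.

Call:
{"method": "servo_tool", "body": {"plan": [[0,0,0,0,0,0.12,-1],[0,0,0,0,0,0.12,-1],[0,0,0,0,0,0.12,-1],[0,0,0,0,0,0.12,-1],[0,0,0,0,0,0.1,-1],[0,0,0,0,0,0,-1],[0,0,0,0,0,0,-1]]}}

```text
time: 17.03
eef_pos: [524.1, -232.1, 108.6]
tcp_rot: [-0.12, 0.993, -0.0, 0.001]
ft_force: [-0.6, 1.6, 6.8]
opening: 29.3
grip_force: 61.3
```

Call:
{"method": "servo_tool", "body": {"plan": [[0,0,0,0,0,0.06,-1],[0,0,0,0,0,0.06,-1],[0,0,0,0,0,0,-1],[0,0,0,0,0,0,-1]]}}

```text
time: 17.37
eef_pos: [524.1, -232.1, 107.1]
tcp_rot: [-0.12, 0.993, -0.0, 0.001]
ft_force: [-4.6, 2.6, 12.9]
opening: 29.5
grip_force: 62.0
```

Call:
{"method": "servo_tool", "body": {"plan": [[0,0,0,0,0,0.06,-1],[0,0,0,0,0,0,-1],[0,0,0,0,0,0,-1]]}}

```text
time: 17.62
eef_pos: [524.2, -232.2, 107.0]
tcp_rot: [-0.12, 0.993, -0.001, 0.0]
ft_force: [-7.0, 3.3, 21.0]
opening: 29.4
grip_force: 63.2
```

Flush: the force rose with no further travel. Now the clockwise twist about the block's axis.

Call:
{"method": "servo_tool", "body": {"plan": [[0,0,0.1,0.03,-0.02,0,-1],[0,0,0.1,0,-0.02,0,-1],[0,0,0.1,0,-0.02,0,-1],[0,0,0.1,0,-0.02,0,-1],[0,0,0.1,0,-0.02,0,-1],[0,0,0.1,0,-0.02,0,-1],[0,0,0,0,0,0,-1]]}}

```text
time: 18.2
eef_pos: [524.5, -235.4, 107.0]
tcp_rot: [0.181, 0.984, -0.0, 0.002]
ft_force: [-4.7, 3.7, 18.6]
opening: 29.2
grip_force: 62.8
```

```bash
python3 -c "
from h import *
s=state();print(s['eef_pos'],s['tcp_rot'],s['ft_force'],s['ft_torque'],s['joint_positions'])"
```

```text
[ 524.47224507 -235.40673186  107.03136613] [ 1.80517305e-01  9.83569899e-01 -2.98520703e-04  1.91527819e-03] [-4.7259656   3.68168853 18.64114497] [ 0.87331318  0.87844995 -0.08969691] [-5.72910469e-01  3.34187399e-01  1.65627466e+00  9.97485832e-04
  1.14736214e+00 -1.78108951e+00]
```

Call:
{"method": "servo_tool", "body": {"plan": [[0,0,0.1,0,-0.02,0,-1],[0,0,0.1,0,-0.02,0,-1],[0,0,0.1,0,-0.02,0,-1],[0,0,0.1,0,-0.02,0,-1],[0,0,0.1,0,-0.02,0,-1],[0,0,0.1,0,-0.02,0,-1],[0,0,0.1,0,-0.02,0,-1],[0,0,0,0,0,0,-1]]}}

```text
time: 18.87
eef_pos: [522.1, -239.2, 107.0]
tcp_rot: [0.507, 0.862, -0.001, 0.002]
ft_force: [-4.4, 2.0, 17.8]
opening: 29.3
grip_force: 62.7
```

```bash
python3 -c "
from h import *
s=state();print(s['eef_pos'],s['tcp_rot'],s['ft_force'],s['ft_torque'],s['joint_positions'])"
```

```text
[ 522.13580185 -239.17389782  107.03767972] [ 5.06676658e-01  8.62132983e-01 -6.20608805e-04  2.25778375e-03] [-4.41397088  2.03095833 17.76540464] [0.48700809 1.0058469  0.05659882] [-5.79637671e-01  3.32793726e-01  1.65815262e+00 -1.12132806e-03
  1.14607630e+00 -1.08731979e+00]
```

Call:
{"method": "servo_tool", "body": {"plan": [[0,0,0.05,0,-0.01,0,-1],[0,0,0.04,0,-0.01,0,-1],[0,0,0,0,0,0.02,-1],[0,0,0,0,0,0,-1],[0,0,0,0,0,0,-1],[0,0,0,0,0,0,-1]]}}

```text
time: 19.37
eef_pos: [521.6, -239.4, 107.0]
tcp_rot: [0.543, 0.84, -0.001, 0.002]
ft_force: [-6.9, 2.5, 20.5]
opening: 29.1
grip_force: 63.1
```

```bash
python3 - <<'E'
from h import *
s=state();print(s['time'],s['eef_pos'],s['tcp_rot'],s['ft_force'],s['ft_torque'],s['grip_force'])
R=Rn.from_quat(s['tcp_rot']);T=np.array(s['eef_pos'])
im=read_camera('wrist')
for n,dz in {'red_block':-17,'red_grip':17}.items():
    for r in tip_of(n,'wrist')[:1]: print(n,r['point'],R.inv().apply(at('wrist',r['point'],T[2]+dz)-T).round(1))
for r in tip_of('gate_knob','wrist')[:2]: print('knob',r['score'],at('wrist',r['point'],134).round(1))
i=camera_info('wrist');c=np.array(i['R'])@T+np.array(i['t']);u=(np.array(i['K'])@c/c[2]);x0,y0=int(u[0])-130,min(280,int(u[1])-120)
cv2.imwrite('pics/w8.png',cv2.resize(im[y0:y0+200,x0:x0+260,::-1],None,fx=3,fy=3))
E
```

```text
19.3667 [ 521.57967011 -239.42914977  107.01722869] [ 5.43293372e-01  8.39539887e-01 -7.24564513e-04  2.13670157e-03] [-6.92251181  2.45858853 20.53570612] [0.52029599 1.23088926 0.20651504] 63.13269853591919
red_block [317.1, 273.1] [ 5.4 -0.3 17. ]
red_grip [318.8, 307.6] [  5.9   0.4 -17. ]
knob 0.8 [ 459.7 -183.7  134. ]
```

View pics/w8.png

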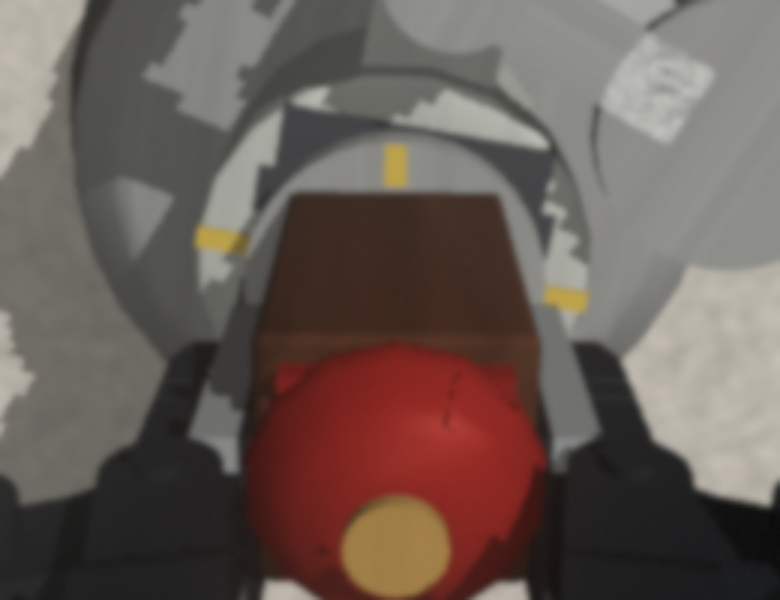

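The collar lies flush and the block is square in the grip. Its mark, at (396,165), is nearly square to the slot marks at (220,240) and (566,299). The block has turned 1.39 rad and the torque rose at the stop. The knob is still in its notch, so I'm handing in.

```bash
python3 -c "
from workcell import *
print(close_job())"
```

```text
the job is handed in; nothing more can be done
None
```

The job is handed in, with no verdict returned: the gate lever is in its red notch, and the red block is seated flush, turned about 1.39 rad to the stop and still gripped (63 N) and pressed down (about 20 N).

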